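# Fit the petal die on the forming jig and set its stop pointer

## Robot

A 6-joint arm with a two-finger parallel gripper is mounted at the origin on the work surface. World frame = base frame: x ahead of the robot, y to its left, z up, the work surface at z = 0. Lengths are in mm, angles in rad, forces in N, time in s.
With the tool pointing down it reaches from about 325 to 1000 mm from the base axis. Payload 5.1 kg.
Tool frame: the origin (TCP) lies at the very end of the fingers, on their centre line; the grasp point (between the pads) lies 19 mm behind it; z points along the fingers, y is the line along which they close (so a half turn about z gives the same grasp; the last joint's range is limited). The gripper opens to 85 mm and grips with 20 to 120 N. Pads are 22 mm wide; open, the fingers measure 114 mm over their backs; the gripper's body (76 mm by 85 mm) begins 54 mm behind the grasp point. The pads swing forward as they close: fully open they stand 13 mm farther back than shut.
Start: joints at [-1.183, 0.124, 1.65, -0, 1.367, -0.083], TCP at [294.807, -579.287, 231.322] pointing down, gripper open.
Joint ranges: [-2.61, 2.61], [-1.02, 2.33], [0.03, 2.71], [-1.35, 4.49], [0.32, 2.68], [-2.91, 2.91]. Speed limits (rad/s): [2.57, 2.57, 3.14, 3.14, 3.14, 3.14].

## Interface

Orientations are given as a rotation vector (axis times angle).
In Python, from bench import r, cams, job gives the robot as it stands.
- The arm moves only by the tool arm_command, never from a script. Its argument "targets" is a list of rows, each a list of 3 entries, a list of its own where there are three numbers: the gripper's target within -1 to 1 (fully open at 1, half-way at 0, shut at -1), then the shift along the world's x, y, z in mm, then the turn about the world's z in rad. In form: [[grip, [x, y, z], twist], ...]. A call has 1 to 12 rows; each row shifts and turns the commanded pose from where the row before left it; what a row does not reach is not made up. A row lasts 1/8 s, in which the tool goes at most 62.5 mm and 10.7 degrees, less where a joint would pass 70% of its speed; a pose out of reach is approached as far as the arm can. A call with a gripper value outside its range is refused whole. The fingers move at their own pace and stop on an object; "squeeze" is the grip in N (left out, the last holds). Time passes only in rows, so rows that do not move let the fingers close. It gives the time, the measured TCP pose, the force, the opening and the grip force at its end, in the units of the state.
- r.read_state(): the state, without advancing time (a new reading comes with each control period).
- cams.snapshot(name): name is "side" or "top" or "wrist"; returns a dict with "img" (400x640x3 uint8, blue, green, red), "z_map" (400x640 float32, mm along the optical axis (not along the pixel's ray), 0 where there is no reading), "fx", "fy", "cx", "cy" (pixels), "R" (3x3) and "t" (3): a world point X has camera coordinates R X + t. Camera axes: x right, y down, z forward; pixel columns grow to the right and rows downward; lengths in mm; the calibration is good to about 2 mm. A picture is of the moment at which its call begins.
- job.job_done(): hands the job in; it is judged then, once.
Trained networks look in a picture, given as the dict that the camera call returned (one of the last four; its "shot" number tells which), for a name from the list of things; names that differ only in an ending like _2 or _b are one class to them, and where a whole thing is asked for, a point or a joint stands for the part that bears it (a point fixed in the world has none). Each returns a list of dicts, best first, with "conf" (0 to 1); they miss things now and then, are a little off and sometimes report something else, mostly with a low value. They report only what shows in the picture. A call takes as long as a camera call. They do not tell look-alikes from the thing itself.
- cams.find_in(query, picture): "rect" ([centre column, centre row, width, height] in pixels, round what is visible of it).
- cams.outline_of(query, picture): "pixels" (400x640 bool, what is visible of it) and "rect" ([centre column, centre row, width, height] in pixels, round what is visible of it).
The state is a dict: "time_s": time; "q": joint angles; "joint_vel": joint speeds; "joint_efforts": joint torques, N m; "tcp_pos": TCP position; "eef_rot": TCP orientation; "wrist_force": force on the tool from outside, world axes, zero at the start; "moment": the same for the moment, N m; "opening": opening from 0.0 (shut) to 1.0 (fully open); "finger_force": force on a finger pad.
Only numpy, scipy, OpenCV 4.12 (cv2) and the standard library are available. Lean on these libraries where they do the work, as an engineer would, in place of code of your own. Each camera call takes 0.05 s, during which the arm holds its last target. There are 200 camera calls.

## Task

Set up the forming jig for petals: pick up the brass die with the black grip and seat it fully home on the jig's two dowels, with its red line on the side of the pointer rail. Then turn the tilted black knob, a little at a time, until the tip of the yellow pointer stands against the red line on the die, within the line's 5 mm width. Move the pointer only by the knob, never by pushing it, and leave the silver die with the blue grip and the glass dish where they are.

Things in the scene. Friction and masses are not known exactly. Their poses are not given: they have to be found in the camera images.
- jig: green forming jig, fixed to the bench; base plate 200 (x) x 280 (y) x 20 mm; origin at the centre of its underside, z up; its -x edge faces the robot within 20 degrees. On its +y half is the die seat, on its -y half a green drive housing (66 x 64 mm) with the tilted knob; near its +x edge a rail along y (x +79, z 36 mm; end blocks 46 mm high) carries the pointer
- seat (a point): centre of the flat steel pad on the jig where the die sits, at jig x 0, y +65, z 26 mm; axes as the jig. Two upright brass dowels, 10 mm in diameter and 18 mm high with the top 6 mm tapered, stand on the pad at (-28,-22) and (+28,+22) mm from this point
- petal_die: loose brass die, 0.3 to 0.65 kg: block 90 (x) x 74 (y) x 25 mm; origin at the centre of its underside. Two upright through holes, 13 mm wide, at (-28,-22) and (+28,+22) mm. On top, in the middle, a black upright grip rib 50 (x) x 18 (y) x 37 mm, from z 25 to 62 mm: pinch it across y. Seated, its axes agree with the jig's and its origin is at the seat
- die_mark (a point): outer end of the red line (5 mm wide) on the die's top, at its +x edge: die x +45, y -18, z 25 mm; axes as the die. The line runs along x
- knob_grip (a point): grasp point on the axis of the black round knob (36 mm diameter, 32 mm long), 19 mm above its lower face, which is 8 mm above the housing's sloping face. z is the knob's axis, leaning 30 degrees from vertical toward the jig's -x; x and y turn with the knob. Clockwise, seen looking down on it, drives the pointer to the jig's +y, 8 mm per rad. It takes 0.1 N m and stays where left; 11 rad of travel
- pointer: brass carriage on the jig's rail with a yellow needle pointing to the jig's -x; slides along the jig's y as the knob turns; origin at the jig's x 0 and z 0, at the needle's y. It starts 16 to 30 mm short (toward the jig's -y) of where the red line will be, which is at jig y +47 mm
- pointer_tip (a point): tip of the yellow needle, 55.5 mm above the bench; axes as the jig. With the die seated the tip lies 7 mm beyond the die's +x edge, and must come to the same y (jig frame) as die_mark
- leaf_die: the other die, not to be used: same shape, silver with a blue grip rib; origin at the centre of its underside
- dish: glass dish, 90 mm wide, 30 mm high, on the bench to the left of the jig; origin at the centre of its underside; leave alone
Things that resemble listed ones, but are neither listed nor needed, are in the scene too. There is more than one size of the petal_die; the job needs the smaller.

How it is judged (in metres and radians):
On the way, in this order (a step that is already met when the one before it is completed fails the run):
1. the brass die sits fully home on the dowels, red line on the rail side (horizontal distance between petal_die and seat below 0.005 m and z of petal_die in the frame of seat below 0.003 m and angle between petal_die's own z axis and vertical below 0.05 rad and x of die_mark in the frame of seat above 0.035 m and contact force between the fingers and petal_die below 0.5 N), for 0.2 s.
2. the pointer's tip stands against the red line (y of pointer_tip in the frame of die_mark between -0.0025 and 0.0025 m), for 0.2 s.
At the end, for the whole second after the job is handed in: the brass die rests on the seat within 5 mm of its centre, no more than 3 mm above the pad, upright within 0.05 rad, its red line on the rail side; the pointer's tip lies within 2.5 mm of the line's middle, measured along the die's y; all at rest (all of step 2 and horizontal distance between petal_die and seat below 0.005 m and z of petal_die in the frame of seat below 0.003 m and angle between petal_die's own z axis and vertical below 0.05 rad and x of die_mark in the frame of seat above 0.035 m and linear speed of petal_die below 0.02 m/s and linear speed of pointer below 0.005 m/s); the robot touches nothing.
It fails at once if the pointer is pushed directly (contact force between any of the fingers, the arm and pointer above 1 N or contact force between petal_die and pointer above 5 N).
It fails at once if the silver die is displaced by more than 30 mm (distance of leaf_die from where it was at the start of the episode above 0.03 m).
It fails at once if the glass dish is displaced by more than 30 mm (distance of dish from where it was at the start of the episode above 0.03 m).
It also fails if it takes over 72 s, if anything falls off the work surface, if the arm or the gripper's body presses on something with over 40 N, if the wrist force passes 120 N, or if a joint passes its speed limit or range.

## Working session

There is one attempt and no reset: what is moved stays moved. The work goes in short steps, Python scripts to look and compute and a tool call to move; the robot and the scene stay as the last step left them, time stands still between calls to the robot, and variables do not carry over. Pictures are saved under pics/ and viewed, at most 10 in all, crops included, and the job is handed in when it is done.

Besides the shell and the picture viewer there is one more tool, called after "Request:" as name(argument=value, ...) on one line, values as JSON. arm_command: Moves the arm, as the interface text tells. Its arguments: {"type":"object","properties":{"targets":{"type":"array","items":{"type":"array"}},"squeeze":{"type":"number"}},"required":["targets"]}

```bash
ls; mkdir -p pics; cat > h.py <<'E'
import numpy as np, cv2
from bench import r, cams, job
def world(p,mask=None):
    z=p["z_map"]; v,u=np.nonzero((z>0) if mask is None else (mask&(z>0)))
    d=z[v,u]; c=np.stack([(u-p["cx"])/p["fx"]*d,(v-p["cy"])/p["fy"]*d,d],1)
    return (c-np.array(p["t"]))@np.array(p["R"])   # R^T (c-t)
def proj(p,X):
    c=np.array(p["R"])@np.array(X,float)+np.array(p["t"]); return p["cx"]+p["fx"]*c[0]/c[2],p["cy"]+p["fy"]*c[1]/c[2]
E
cat > a.py <<'E'
from h import *
print(r.read_state())
for n in ("top","side"):
    p=cams.snapshot(n); cv2.imwrite(f"pics/{n}0.png",p["img"])
    print(n,"campos",-np.array(p["R"]).T@np.array(p["t"]),p["fx"])
    for q in ("jig","petal_die","leaf_die","dish","knob_grip","pointer"):
        for o in cams.outline_of(q,p)[:3]:
            w=world(p,o["pixels"])
            print(q,round(o["conf"],2),np.round(o["rect"]),np.round(np.median(w,0)) if len(w) else None, np.round(np.percentile(w,[2,98],axis=0)).tolist() if len(w) else None)
E
python3 a.py
```

```text
pics
{'time_s': 0.0, 'q': array([-1.18260299e+00,  1.24506549e-01,  1.65167663e+00,  8.92767138e-07,
        1.36751978e+00, -8.25956646e-02]), 'joint_vel': array([ 0.00126451,  0.00125476,  0.00163763,  0.00169771,  0.00029027,
       -0.00134261]), 'joint_efforts': array([ 8.42518239e-04, -4.23603773e+01, -3.65451765e+01, -4.39423525e-05,
        6.86545405e-03, -1.89918302e-05]), 'tcp_pos': array([ 294.57551668, -578.72521888,  230.05054161]), 'eef_rot': array([-3.05292680e+00, -7.32216287e-01,  5.02846312e-04]), 'wrist_force': array([-0.5160071 ,  0.66967682,  0.40638394]), 'moment': array([-0.00415806, -0.03214698,  0.00400717]), 'finger_force': 0.0, 'opening': 0.9982213707693506}
top campos [ 410.0742786    64.16184797 1003.88836398] 450.359590188667
jig 0.79 [314. 171. 129.  96.] [530.  42.  22.] [[438.0, -92.0, 16.0], [630.0, 176.0, 121.0]]
petal_die 0.97 [433. 291.  61.  67.] [ 271. -206.   33.] [[208.0, -265.0, 0.0], [329.0, -159.0, 81.0]]
petal_die 0.63 [441. 212.  47.  45.] [ 444. -230.   26.] [[400.0, -278.0, 0.0], [491.0, -194.0, 64.0]]
leaf_die 0.71 [440. 129.  36.  47
[... 534 characters left out ...]
tal_die 0.94 [328. 348.  66.  60.] [ 444. -247.   24.] [[399.0, -280.0, 0.0], [493.0, -197.0, 62.0]]
petal_die 0.64 [222. 347.  86.  79.] [ 272. -229.   31.] [[211.0, -271.0, 1.0], [330.0, -164.0, 79.0]]
leaf_die 0.79 [425. 332.  61.  53.] [ 614. -246.   24.] [[576.0, -274.0, 2.0], [664.0, -202.0, 62.0]]
knob_grip 0.96 [341. 218.  23.  25.] [499. -47. 119.] [[480.0, -56.0, 97.0], [521.0, -23.0, 131.0]]
knob_grip 0.15 [327. 347.  68.  59.] [ 444. -247.   24.] [[399.0, -281.0, 2.0], [492.0, -199.0, 62.0]]
pointer 0.72 [376. 204.  17.  15.] [608.  63.  46.] [[592.0, 55.0, 22.0], [625.0, 75.0, 56.0]]
pointer 0.63 [308. 143.  29.  18.] [483. 382.  17.] [[444.0, 325.0, -2.0], [522.0, 408.0, 29.0]]
```

```bash
python3 -c "
import cv2
a=cv2.imread('pics/top0.png')[90:350,220:500];cv2.imwrite('pics/t1.png',cv2.resize(a,None,fx=2.3,fy=2.3,interpolation=2))
a=cv2.imread('pics/side0.png')[150:400,170:480];cv2.imwrite('pics/s1.png',cv2.resize(a,None,fx=2.4,fy=2.4,interpolation=2))"
```

```text
(no output)
```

View pics/t1.png

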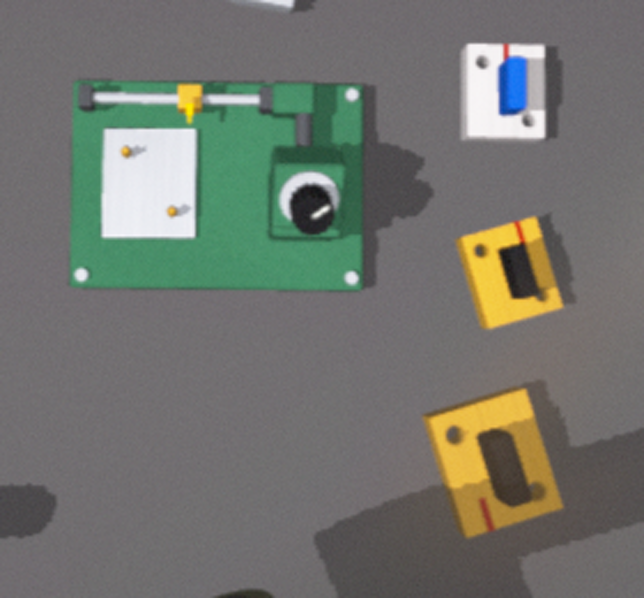

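View pics/s1.png

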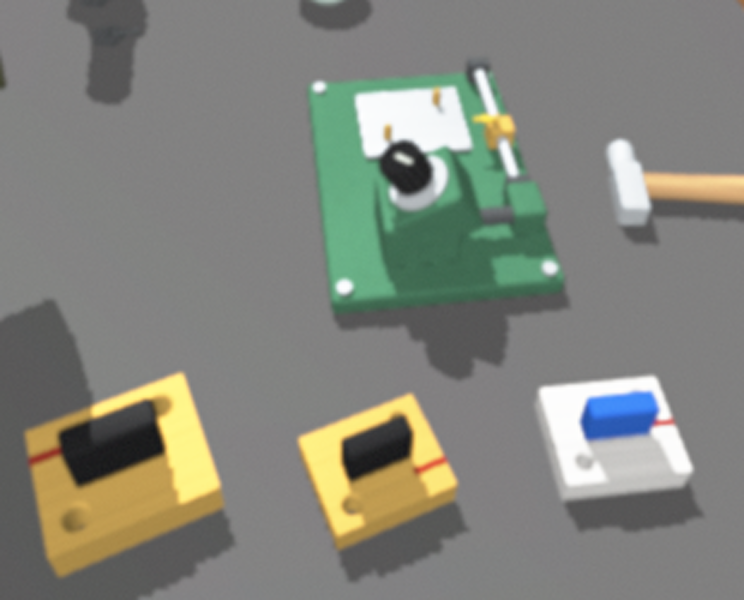

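Top crop: small brass die at crop (510,272), red line at its far (+x) edge, yawed about +0.29. The jig is nearly square to the robot, with the pad at (150,183), pointer at (189,105) and knob at (312,208). The larger brass look-alike is at (495,460). The side view agrees. Next I'll measure the die and seat more precisely.

```bash
cat > b.py <<'E'
from h import *
def rect(pts,lo,hi):
    q=pts[(pts[:,2]>lo)&(pts[:,2]<hi)]; (c,s,a)=cv2.minAreaRect(q[:,:2].astype(np.float32)); return len(q),np.round(c,1),np.round(s,1),round(a,1)
for n in ("top","side"):
    p=cams.snapshot(n); z=p["z_map"]; W=world(p)
    def box(x0,x1,y0,y1): return W[(W[:,0]>x0)&(W[:,0]<x1)&(W[:,1]>y0)&(W[:,1]<y1)]
    d=box(385,505,-290,-180)
    print(n,"die top",rect(d,20,30),"rib",rect(d,56,68))
    j=box(410,650,-120,200); print("plate",rect(j,15,35))
    hsv=cv2.cvtColor(p["img"],cv2.COLOR_BGR2HSV)
    m=(hsv[...,1]<60)&(hsv[...,2]>150)&(z>0)
    k=world(p,m); k=k[(k[:,0]>450)&(k[:,0]<600)&(k[:,1]>20)&(k[:,1]<170)]; print("pad",rect(k,20,32))
    y=(hsv[...,0]>15)&(hsv[...,0]<35)&(hsv[...,1]>120)&(hsv[...,2]>80)
    k=world(p,y); k=k[(k[:,0]>440)&(k[:,0]<640)&(k[:,1]>20)&(k[:,1]<170)]
    for a in (k[k[:,0]<500],k[(k[:,0]>500)&(k[:,1]>100)],k[k[:,1]<90]): print("yellow",len(a),np.round(a.mean(0),1),np.round(a.min(0)),np.round(a.max(0)))
E
python3 b.py
```

```text
top die top (1060, array([ 446.3, -236. ]), array([90.3, 75.9]), 15.1) rib (209, array([ 446. , -236.5]), array([49.3, 18.8]), 15.1)
plate (9090, array([534.7,  42.4]), array([278., 200.]), 88.6)
pad (1893, array([519.1, 114.6]), array([101.2, 139. ]), 87.5)b.py:15: RuntimeWarning: Mean of empty slice.
  for a in (k[k[:,0]<500],k[(k[:,0]>500)&(k[:,1]>100)],k[k[:,1]<90]): print("yellow",len(a),np.round(a.mean(0),1),np.round(a.min(0)),np.round(a.max(0)))
  ret = um.true_divide(
Traceback (most recent call last):
  File "b.py", line 15, in <module>
    for a in (k[k[:,0]<500],k[(k[:,0]>500)&(k[:,1]>100)],k[k[:,1]<90]): print("yellow",len(a),np.round(a.mean(0),1),np.round(a.min(0)),np.round(a.max(0)))
                                                                                                                             ~~~~~^^^
ValueError: zero-size array to reduction operation minimum which has no identity
```

Request:
arm_command(targets=[[1,[19,43,-10],-0.026],[1,[19,43,-10],-0.026],[1,[19,43,-10],-0.026],[1,[19,43,-10],-0.026],[1,[19,43,-10],-0.026],[1,[19,43,-10],-0.026],[1,[19,42,-10],-0.026],[1,[18,42,-10],-0.026],[1,[0,0,0],0]])

```text
time_s: 1.88
tcp_pos: [446.0, -234.8, 150.4]
eef_rot: [-3.112, -0.418, 0.002]
wrist_force: [-0.7, 0.2, -0.2]
opening: 1.003
finger_force: 0.0
```

```bash
cat > c.py <<'E'
from h import *
p=cams.snapshot("wrist"); W=world(p); s=r.read_state(); print(s["tcp_pos"],2*np.arctan2(s["eef_rot"][1],s["eef_rot"][0]))
d=W[(W[:,0]>385)&(W[:,0]<505)&(W[:,1]>-290)&(W[:,1]<-180)]
for lo,hi in((20,30),(56,68)):
    q=d[(d[:,2]>lo)&(d[:,2]<hi)]; print(len(q),q[:,2].mean(),cv2.minAreaRect(q[:,:2].astype(np.float32)))
cv2.imwrite("pics/w1.png",p["img"])
E
python3 c.py
```

```text
[ 445.94950925 -236.3339717   151.09619614] 0.2656503180869641
4854 25.304562775240043 ((446.4600830078125, -238.1324462890625), (91.3410873413086, 74.30863189697266), 14.970760345458984)
1050 61.899432283122394 ((447.23907470703125, -238.0387420654297), (49.120418548583984, 17.62276268005371), 14.949590682983398)
```

View pics/w1.png

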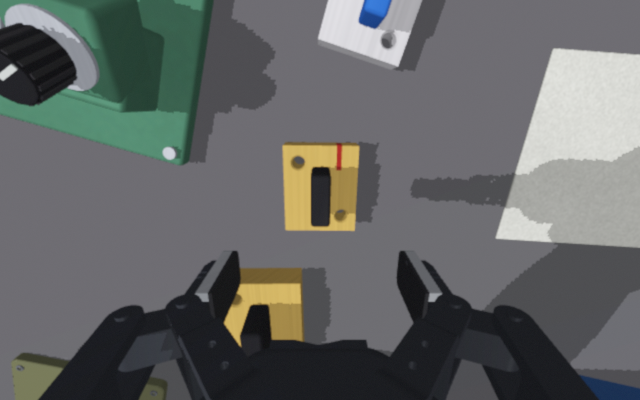

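Wrist view: the die is square to the fingers, with the rib at (320,197), red line (339,155) and the fingers clear. Descending to grip.

Request:
arm_command(targets=[[1,[0.5,-1.5,-40],0],[1,[0,0,-40],0],[1,[0,0,-30],0],[1,[0,0,-10],0],[-1,[0,0,0],0],[-1,[0,0,0],0],[-1,[0,0,0],0],[-1,[0,0,0],0],[-1,[0,0,0],0],[-1,[0,0,0],0]], squeeze=70)

```text
time_s: 3.18
tcp_pos: [447.1, -239.1, 32.6]
eef_rot: [3.114, 0.412, 0.002]
wrist_force: [-0.5, 2.1, 6.5]
opening: 0.197
finger_force: 70.0
```

Request:
arm_command(targets=[[-1,[0,0,20],0],[-1,[0,0,40],0],[-1,[0,0,50],0],[-1,[0,0,50],0],[-1,[0,0,0],0]])

```text
time_s: 3.8
tcp_pos: [448.4, -240.2, 195.7]
eef_rot: [3.108, 0.411, 0.01]
wrist_force: [-0.1, 0.0, -3.6]
opening: 0.195
finger_force: 69.2
```

```bash
cat > d.py <<'E'
from h import *
from b2 import *
s=r.read_state(); print(s["tcp_pos"],2*np.arctan2(s["eef_rot"][1],s["eef_rot"][0]),s["opening"],s["wrist_force"])
p=cams.snapshot("top"); z=p["z_map"]; W=world(p); hsv=cv2.cvtColor(p["img"],cv2.COLOR_BGR2HSV)
j=W[(W[:,0]>410)&(W[:,0]<660)&(W[:,1]>-130)&(W[:,1]<210)&(W[:,2]>12)&(W[:,2]<34)]
print("plate",len(j),cv2.minAreaRect(j[:,:2].astype(np.float32)))
white=((hsv[...,1]<60)&(hsv[...,2]>150)).astype(np.uint8)
show(p,white,26,(450,600,50,165),"white pad @26")
yel=((hsv[...,0]>10)&(hsv[...,0]<40)&(hsv[...,1]>90)).astype(np.uint8)
show(p,yel,44,(450,640,20,170),"yellow @44(dowel top)",2)
E
cat > b2.py <<'E'
from h import *
def ray(p,u,v,h):
    R=np.array(p["R"]);o=-R.T@np.array(p["t"]);d=R.T@np.array([(u-p["cx"])/p["fx"],(v-p["cy"])/p["fy"],1]);return o+d*(h-o[2])/d[2]
def show(p,m,h,b,name,amin=40):
    n,l,st,c=cv2.connectedComponentsWithStats(m)
    for i in range(1,n):
        w=ray(p,*c[i],h)
        if st[i,4]>=amin and b[0]<w[0]<b[1] and b[2]<w[1]<b[3]:
            cn=np.argwhere(l==i)[:,::-1].astype(np.float32); rc=cv2.minAreaRect(cn); q=[ray(p,*k,h)[:2] for k in cv2.boxPoints(rc)]
            print(name,st[i,4],"centroid",np.round(w[:2],1),"rectc",np.round(ray(p,*rc[0],h)[:2],1),np.round(q,1).tolist())
E
python3 d.py
```

```text
[ 448.4294799  -240.24378887  195.74475288] 0.26301405189700855 0.194790843614708 [-0.12702476  0.01444196 -3.56566395]
plate 9098 ((534.7977294921875, 42.47235107421875), (278.3719177246094, 200.3194580078125), 88.5417709350586)
white pad @26 1945 centroid [535.1 107.6] rectc [535.1 107.3] [[587.4, 151.5], [586.2, 61.8], [483.0, 63.4], [484.3, 152.5]]
yellow @44(dowel top) 151 centroid [611.7  67.6] rectc [608.1  68. ] [[626.8, 78.5], [626.5, 56.9], [589.5, 57.5], [589.7, 79.0]]
yellow @44(dowel top) 11 centroid [563.2 127.9] rectc [563.3 127.6] [[563.3, 131.9], [567.6, 127.6], [563.2, 123.3], [558.9, 127.7]]
yellow @44(dowel top) 12 centroid [506.6  85.5] rectc [506.6  85.5] [[506.7, 89.7], [510.9, 85.4], [506.6, 81.2], [502.3, 85.5]]
```

Request:
arm_command(targets=[[-1,[-2,43,0],-0.035],[-1,[-2,43,0],-0.036],[-1,[-2,43,0],-0.036],[-1,[-2,43,0],-0.036],[-1,[-2,43,0],-0.036],[-1,[-2,43,0],-0.036],[-1,[-2,43,0],-0.036],[-1,[-2,43,0],-0.036],[-1,[0,0,0],0],[-1,[0,0,0],0]])

```text
time_s: 5.1
tcp_pos: [429.0, 104.8, 188.7]
eef_rot: [3.14, -0.037, -0.007]
wrist_force: [0.0, -0.5, -4.0]
opening: 0.203
finger_force: 70.3
```

```bash
cat > e.py <<'E'
from h import *
from b2 import *
s=r.read_state(); print(s["tcp_pos"],2*np.arctan2(s["eef_rot"][1],s["eef_rot"][0]),s["eef_rot"],s["opening"],s["wrist_force"])
p=cams.snapshot("wrist"); W=world(p); hsv=cv2.cvtColor(p["img"],cv2.COLOR_BGR2HSV); print(r.read_state()["tcp_pos"])
yel=((hsv[...,0]>10)&(hsv[...,0]<40)&(hsv[...,1]>90)).astype(np.uint8)
show(p,yel,42,(450,640,20,170),"yellow @42",10)
show(p,((hsv[...,1]<60)&(hsv[...,2]>150)).astype(np.uint8),26,(450,640,20,170),"pad",200)
t=s["tcp_pos"]; k=(abs(W[:,0]-t[0])<70)&(abs(W[:,1]-t[1])<60)
h=W[k&(abs(W[:,2]-(t[2]-5))<8)]; print("held top",len(h),np.percentile(h,[1,50,99],axis=0).round(1).tolist() if len(h) else 0, cv2.minAreaRect(h[:,:2].astype(np.float32)) if len(h) else 0)
cv2.imwrite("pics/w2.png",p["img"])
E
python3 e.py
```

```text
[428.95591732 104.80635684 188.71724869] -0.023483328883147702 [ 3.14018239 -0.03687266 -0.00687902] 0.20313832218138406 [ 0.04973468 -0.46862701 -3.98233578]
[429.35096567 104.48038885 189.28471339]
yellow @42 62 centroid [595.6  65.7] rectc [594.8  67.6] [[598.4, 75.7], [598.0, 59.6], [591.2, 59.4], [591.5, 75.6]]
yellow @42 87 centroid [563.6 126.4] rectc [563.7 126.4] [[564.5, 132.7], [569.3, 126.8], [562.9, 120.1], [558.0, 126.0]]
yellow @42 54 centroid [508.3  85.1] rectc [508.2  85.1] [[508.6, 90.3], [513.2, 85.3], [507.9, 79.8], [503.2, 84.8]]
pad 9615 centroid [540.6 105.9] rectc [539.6 106.1] [[589.4, 148.8], [587.4, 60.6], [483.5, 58.0], [485.8, 157.4]]
held top 8855 [[407.7, 66.6, 176.7], [454.0, 100.5, 181.3], [474.6, 139.8, 187.6]] ((437.96600341796875, 103.204345703125), (74.47750091552734, 74.29415130615234), 88.70777130126953)
```

View pics/w2.png

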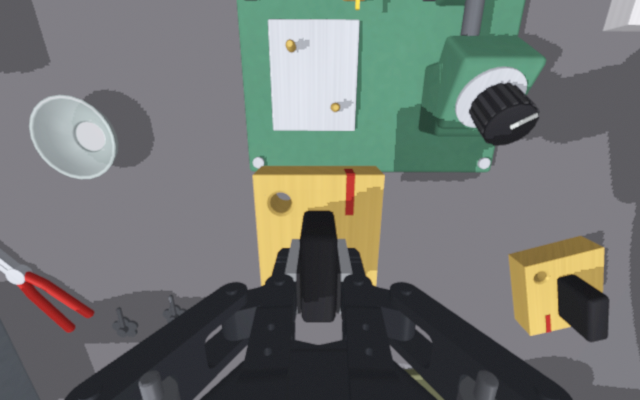

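Wrist view: the die is held square, with its red line at (350,190) on the +x side. The dowels show at (291,45) and (336,107). Moving above the seat.

Request:
arm_command(targets=[[-1,[36,1,0],0],[-1,[36,1,-10],0],[-1,[34,0.5,-30],0],[-1,[0,0,-35],0],[-1,[0,0,-20],0],[-1,[0,0,0],0],[-1,[0,0,0],0]])

```text
time_s: 6.02
tcp_pos: [537.1, 107.5, 97.7]
eef_rot: [-3.141, 0.039, -0.004]
wrist_force: [0.5, -0.6, -3.4]
opening: 0.204
finger_force: 70.1
```

```bash
cat > f.py <<'E'
from h import *
from b2 import *
import sys
s=r.read_state(); print(s["tcp_pos"],s["eef_rot"],s["wrist_force"])
p=cams.snapshot("wrist"); W=world(p); t=r.read_state()["tcp_pos"]
k=(abs(W[:,0]-t[0])<70)&(abs(W[:,1]-t[1])<60)
h=W[k&(abs(W[:,2]-(t[2]-5))<8)&(W[:,0]>t[0]+5)]
A=np.c_[h[:,:2]-t[:2],np.ones(len(h))]; print("plane",np.linalg.lstsq(A,h[:,2],rcond=None)[0]); print(cv2.minAreaRect(h[:,:2].astype(np.float32)))
q=cams.snapshot("side"); q2=cams.snapshot("top"); out=[]
for pp,f in((p,1),(q,2.2),(q2,3.5)):
    u,v=proj(pp,[535,107,45]); w,hh=int(400/f),int(300/f) 
    im=pp["img"]; x0=int(np.clip(u-w/2,0,640-w)); y0=int(np.clip(v-hh/2,0,400-hh)); out.append(cv2.resize(im[y0:y0+hh,x0:x0+w],(400,300),interpolation=2))
out.append(np.zeros_like(out[0]))
cv2.imwrite(f"pics/{sys.argv[1]}.png",np.vstack([np.hstack(out[:2]),np.hstack(out[2:])]))
E
python3 f.py m1
```

```text
[537.08665241 107.48659922  97.69954834] [-3.14114439  0.03860867 -0.00355968] [ 0.54746027 -0.57399203 -3.35877906]
plane [-1.40689300e-02 -3.18884998e-03  9.08471312e+01]
((562.5629272460938, 105.41024780273438), (74.80305480957031, 40.990543365478516), 89.4134521484375)
```

View pics/m1.png

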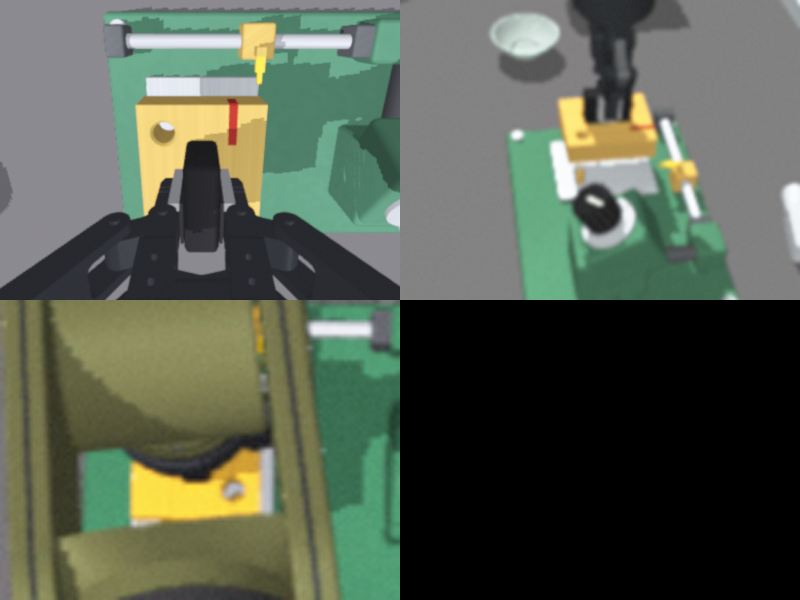

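Wrist crop: the die sits above the pad, with the pad's front strip visible at (200,87), and the pointer tip is clear. I'll compare the pad strip and the die in this same view, and average the TCP readings.

```bash
cat > g.py <<'E'
from h import *
from b2 import *
T=[]
for i in range(4):
    p=cams.snapshot("wrist"); T.append(r.read_state()["tcp_pos"])
print("tcp",np.mean(T,0).round(2),np.std(T,0).round(2)); W=world(p); t=np.mean(T,0)
hsv=cv2.cvtColor(p["img"],cv2.COLOR_BGR2HSV)
white=((hsv[...,1]<40)&(hsv[...,2]>130)).astype(np.uint8)
show(p,white,26,(575,600,30,180),"pad strip",100)
show(p,white,30,(540,600,100,150),"through hole",5)
dk=((hsv[...,0]>15)&(hsv[...,0]<35)&(hsv[...,1]>100)).astype(np.uint8)
z=p["z_map"]
# die top front edge and side edges with colour+depth
V,U=np.nonzero(z>0); top=(abs(W[:,2]-(t[2]-7))<4)&(abs(W[:,1]-t[1])<50)&(W[:,0]>t[0]+15)&(W[:,0]<t[0]+60)
m=np.zeros(z.shape,np.uint8); m[V[top],U[top]]=1; m&=dk; m=cv2.morphologyEx(m,cv2.MORPH_CLOSE,np.ones((9,9)))
show(p,m,t[2]-7,(540,600,60,150),"die top front part",500)
hole=(m==0).astype(np.uint8); show(p,hole,t[2]-7,(550,580,115,145),"hole",20)
hv=(m*0); 
E
python3 g.py
```

```text
tcp [536.94 107.86  97.58] [0.22 0.01 0.36]
pad strip 2227 centroid [581.7 105.1] rectc [581.8 105. ] [[575.3, 149.4], [590.2, 148.1], [588.1, 61.6], [573.2, 61.0]]
through hole 2227 centroid [582.5 105.1] rectc [582.5 105. ] [[576.1, 148.6], [590.7, 147.3], [588.7, 62.4], [574.1, 61.8]]
through hole 86 centroid [550.6 134.8] rectc [550.5 134.8] [[549.9, 141.4], [555.4, 139.2], [551.2, 128.2], [545.6, 130.3]]
die top front part 5561 centroid [569.  105.8] rectc [567.9 105.6] [[583.7, 142.0], [583.0, 69.0], [551.1, 66.9], [551.8, 144.8]]
hole 322 centroid [567.2 127.3] rectc [567.4 127.4] [[572.9, 132.2], [572.7, 121.9], [561.7, 122.6], [561.9, 133.0]]
```

```bash
cat > i.py <<'E'
from h import *
from b2 import *
p=cams.snapshot("top"); hsv=cv2.cvtColor(p["img"],cv2.COLOR_BGR2HSV); zt=r.read_state()["tcp_pos"][2]-7
u0,v0=map(int,proj(p,[508,85,zt])); 
yel=((hsv[...,0]>18)&(hsv[...,0]<32)&(hsv[...,1]>130)).astype(np.uint8)
show(p,yel,zt,(480,600,50,160),"die visible",100)
show(p,1-yel,zt,(495,525,70,100),"hole",4)
c=p["img"][v0-14:v0+15,u0-25:u0+26]; print(u0,v0); cv2.imwrite("pics/h1.png",cv2.resize(c,None,fx=12,fy=12,interpolation=0))
for h,X in((zt,(508.9,84.9)),(44,(506.6,85.5))): print(np.array(proj(p,[*X,h]))-[u0-25,v0-14])
E
python3 i.py
```

```text
die visible 519 centroid [506.9 108.9] rectc [510.2 109.8] [[526.6, 149.2], [532.5, 73.3], [493.8, 70.3], [488.0, 146.1]]
hole 22 centroid [507.8  87.5] rectc [508.2  87.4] [[508.9, 94.3], [514.1, 83.7], [507.5, 80.5], [502.3, 91.2]]
294 178
[25.23504452 14.14214947]
[25.48650299 17.51545151]
```

View pics/h1.png

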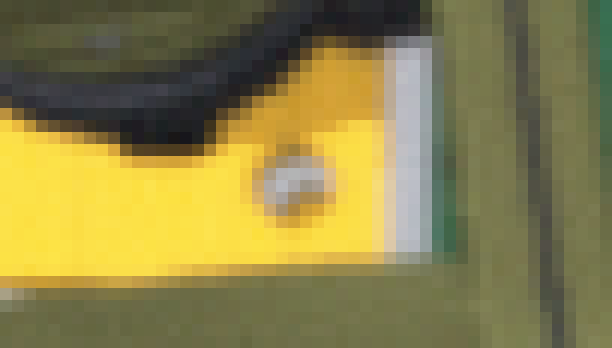

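The top-camera close-up puts the hole at crop (295,185), with the dowel showing at its lower right. That suggests shifting about -1 mm in x and -0.7 mm in y. Now a slow descent.

Request:
arm_command(targets=[[-1,[-1.1,-0.7,-10],0],[-1,[0,0,-8],0],[-1,[0,0,-3],0],[-1,[0,0,-3],0],[-1,[0,0,-2],0],[-1,[0,0,0],0]])

```text
time_s: 7.18
tcp_pos: [535.2, 107.0, 70.3]
eef_rot: [3.141, -0.038, -0.0]
wrist_force: [0.3, -0.2, -2.6]
opening: 0.199
finger_force: 70.2
```

Request:
arm_command(targets=[[-1,[0,0,-3],0],[-1,[0,0,-3],0],[-1,[0,0,-3],0],[-1,[0,0,0],0]])

```text
time_s: 7.68
tcp_pos: [534.9, 107.0, 60.9]
eef_rot: [3.141, -0.038, -0.001]
wrist_force: [0.5, 0.1, -3.5]
opening: 0.195
finger_force: 70.2
```

Request:
arm_command(targets=[[-1,[0,0,-2],0],[-1,[0,0,-1.5],0],[-1,[0,0,0],0]])

```text
time_s: 8.05
tcp_pos: [535.3, 107.0, 58.6]
eef_rot: [3.141, -0.038, -0.0]
wrist_force: [-4.3, -1.4, 4.2]
opening: 0.198
finger_force: 71.3
```

Request:
arm_command(targets=[[0.2,[0,0,0],0],[0.2,[0,0,0],0],[0.2,[0,0,0],0],[0.2,[0,0,0],0],[0.2,[0,0,30],0],[0.2,[0,0,40],0],[0.2,[0,0,40],0],[0.2,[-30,0,10],0],[0.2,[-30,0,0],0],[0.2,[0,0,0],0]])

```text
time_s: 9.3
tcp_pos: [474.0, 107.1, 177.8]
eef_rot: [-3.141, 0.037, -0.001]
wrist_force: [0.6, -0.0, 1.3]
opening: 0.599
finger_force: 0.0
```

```bash
cat > k.py <<'E'
from h import *
from b2 import *
p=cams.snapshot("wrist"); s=r.read_state(); print(s["tcp_pos"],2*np.arctan2(s["eef_rot"][1],s["eef_rot"][0])); W=world(p)
k=(abs(W[:,0]-536)<55)&(abs(W[:,1]-107)<48)
h=W[k&(abs(W[:,2]-51)<6)]; A=np.c_[h[:,:2]-[536,107],np.ones(len(h))]; print("plane",np.linalg.lstsq(A,h[:,2],rcond=None)[0],cv2.minAreaRect(h[:,:2].astype(np.float32)))
j=W[(W[:,0]>420)&(W[:,0]<650)&(W[:,1]>-110)&(W[:,1]<200)&(abs(W[:,2]-20)<4)]; print("plate z",np.median(j[:,2]))
for q in("knob_grip","pointer"):
    for o in cams.outline_of(q,p)[:2]:
        w=world(p,o["pixels"]); print(q,o["conf"],np.median(w,0).round(1),np.percentile(w,[2,98],axis=0).round(1).tolist())
cv2.imwrite("pics/w3.png",p["img"])
E
python3 k.py
```

```text
[474.94219847 107.06294018 177.93398075] 6.259245475333468
plane [ 1.11811791e-04 -1.60018178e-03  5.12725132e+01] ((540.8557739257812, 104.515380859375), (76.05128479003906, 101.54536437988281), 88.46142578125)
plate z 20.285156375223323
knob_grip 0.88 [504.6 -31.9 122.5] [[481.4, -51.3, 103.3], [521.4, -20.0, 132.6]]
pointer 0.72 [611.   67.3  48.2] [[594.8, 56.0, 32.0], [624.9, 76.6, 58.7]]
```

View pics/w3.png

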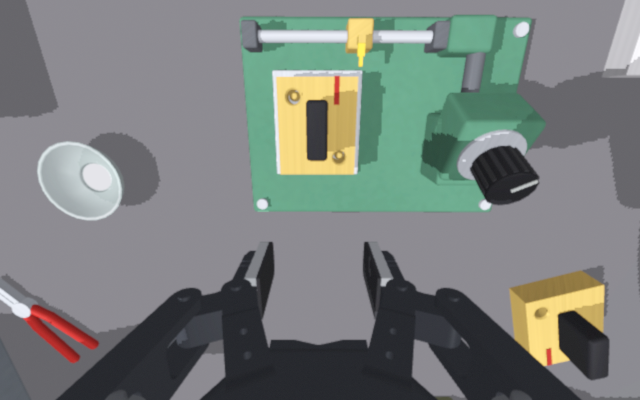

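The die is flat at z 51 (seated), both dowels fill their holes at (293,97) and (339,157), and the red line (337,90) is on the rail side. The pointer tip is at (361,62). Now the knob geometry.

```bash
cat > l.py <<'E'
from h import *
ps=-0.024; ex=np.array([np.cos(ps),np.sin(ps),0]); ey=np.array([-np.sin(ps),np.cos(ps),0]); a=-.5*ex+.866*np.array([0,0,1]); b=np.cross(ey,a)
for n in("wrist","top","side"):
    p=cams.snapshot(n); 
    for o in cams.outline_of("knob_grip",p):
        w=world(p,o["pixels"]); 
        if len(w)<30 or np.linalg.norm(np.median(w,0)[:2]-[502,-37])>25: continue
        s=w@a; t=np.percentile(s,95); f=w[abs(s-np.median(s[s>t-4]))<3]
        P=np.c_[f@b,f@ey].astype(np.float32); (c,rad)=cv2.minEnclosingCircle(P); tc=c[0]*b+c[1]*ey+a*np.median(f@a)
        print(n,len(f),round(rad,1),"topface centre",tc.round(1),"grip",(tc-13*a).round(1)); break
# pointer / line in jig frame from wrist view
p=cams.snapshot("wrist"); from b2 import ray
hsv=cv2.cvtColor(p["img"],cv2.COLOR_BGR2HSV)
red=(((hsv[...,0]<8)|(hsv[...,0]>172))&(hsv[...,1]>120)); yel=(hsv[...,0]>24)&(hsv[...,0]<34)&(hsv[...,1]>150)
def pts(m,h,box):
    v,u=np.nonzero(m); X=np.array([ray(p,i,j,h) for i,j in zip(u,v)]); return X[(X[:,0]>box[0])&(X[:,0]<box[1])&(X[:,1]>box[2])&(X[:,1]<box[3])]
R_=pts(red,51,(545,600,60,120)); Y=pts(yel,55.5,(585,603,40,110))
print("red",len(R_),(R_@ey).mean(),(R_@ex).max(),"needle",len(Y),(Y@ey).mean(),(Y@ex).min())
E
python3 l.py
```

```text
wrist 1384 19.3 topface centre [493.4 -37.5 125.3] grip [499.9 -37.7 114. ]
top 234 18.5 topface centre [493.3 -36.9 125.6] grip [499.8 -37.1 114.4]
side 208 18.9 topface centre [493.6 -37.8 123.6] grip [500.1 -37.9 112.3]
red 111 100.50868533431753 577.9107514993085 needle 90 80.71905120408563 586.4155110279047
```

Request:
arm_command(targets=[[0.2,[5.5,-36,0],0.1],[0.2,[5.5,-36,0],0.1],[0.2,[5.5,-36,0],0.1],[0.2,[5,-35.5,0],0.1],[0.2,[0,0,-30],0],[0.2,[0,0,-30],0],[0.2,[0,0,-17],0],[0.2,[0,0,0],0]])

```text
time_s: 10.8
tcp_pos: [495.8, -36.2, 99.5]
eef_rot: [-3.085, -0.587, 0.004]
wrist_force: [1.0, 0.7, 0.6]
opening: 0.601
finger_force: 0.0
```

Request:
arm_command(targets=[[-1,[0,0,0],0],[-1,[0,0,0],0],[-1,[0,0,0],0],[-1,[0,0,0],0]], squeeze=35)

```text
time_s: 11.3
tcp_pos: [497.5, -37.7, 102.0]
eef_rot: [3.083, 0.586, 0.003]
wrist_force: [0.3, -5.5, -1.9]
opening: 0.435
finger_force: 34.2
```

Request:
arm_command(targets=[[-1,[0,-0.5,0],-0.13],[-1,[0,-0.3,0],-0.13],[-1,[0,0,0],-0.13],[-1,[0,0,0],-0.13],[-1,[0,0,0],-0.13],[-1,[0,0,0],-0.13],[-1,[0,0,0],0]])

```text
time_s: 12.18
tcp_pos: [496.9, -35.8, 103.6]
eef_rot: [-3.074, 0.629, 0.002]
wrist_force: [-9.6, 2.6, 9.0]
opening: 0.409
finger_force: 74.8
```

```bash
cat > m.py <<'E'
from h import *
from b2 import ray
ps=-0.024; ex=np.array([np.cos(ps),np.sin(ps),0]); ey=np.array([-np.sin(ps),np.cos(ps),0])
for n in("wrist","side","top"):
    p=cams.snapshot(n); hsv=cv2.cvtColor(p["img"],cv2.COLOR_BGR2HSV)
    red=(((hsv[...,0]<8)|(hsv[...,0]>172))&(hsv[...,1]>100)); yel=(hsv[...,0]>22)&(hsv[...,0]<34)&(hsv[...,1]>140)
    def pts(m,h,box):
        v,u=np.nonzero(m); X=np.array([ray(p,i,j,h) for i,j in zip(u,v)]).reshape(-1,3); return X[(X[:,0]>box[0])&(X[:,0]<box[1])&(X[:,1]>box[2])&(X[:,1]<box[3])]
    R_=pts(red,51,(545,600,60,120)); Y=pts(yel,55.5,(586,602,40,120))
    if len(R_) and len(Y): print(n,"red",len(R_),round((R_@ey).mean(),2),"needle",len(Y),round((Y@ey).mean(),2),"gap",round((R_@ey).mean()-(Y@ey).mean(),2))
    else: print(n,len(R_),len(Y))
E
python3 m.py
```

```text
wrist red 165 101.12 needle 165 85.4 gap 15.72
side 0 11
top red 2 102.46 needle 23 86.86 gap 15.6
```

Request:
arm_command(targets=[[0.2,[0,0,0],0],[0.2,[0,0,0],0],[0.2,[0,0,0],0],[0.2,[0,0,0],0.156],[0.2,[0,0,0],0.156],[0.2,[0,0,0],0.156],[0.2,[0,0,0],0.156],[0.2,[0,0,0],0.156],[-1,[0,0,0],0],[-1,[0,0,0],0],[-1,[0,0,0],0],[-1,[0,0,0],0]])

```text
time_s: 13.82
tcp_pos: [497.2, -37.9, 101.4]
eef_rot: [3.085, 0.585, 0.001]
wrist_force: [0.2, -4.7, 3.3]
opening: 0.441
finger_force: 34.6
```

Request:
arm_command(targets=[[-1,[0,0,0],-0.13],[-1,[0,0,0],-0.13],[-1,[0,0,0],-0.13],[-1,[0,0,0],-0.13],[-1,[0,0,0],-0.13],[-1,[0,0,0],-0.13],[-1,[0,0,0],0]])

```text
time_s: 14.7
tcp_pos: [496.5, -35.4, 102.4]
eef_rot: [-3.073, 0.629, 0.004]
wrist_force: [-8.5, 0.8, 12.9]
opening: 0.411
finger_force: 76.5
```

```bash
python3 m.py
```

```text
wrist red 168 101.09 needle 168 90.06 gap 11.03
side 0 11
top red 2 102.46 needle 21 91.75 gap 10.71
```

Request:
arm_command(targets=[[0.2,[0,0,0],0],[0.2,[0,0,0],0],[0.2,[0,0,0],0],[0.2,[0,0,0],0.156],[0.2,[0,0,0],0.156],[0.2,[0,0,0],0.156],[0.2,[0,0,0],0.156],[0.2,[0,0,0],0.156],[-1,[0,0,0],0],[-1,[0,0,0],0],[-1,[0,0,0],0],[-1,[0,0,0],0]])

```text
time_s: 16.35
tcp_pos: [497.0, -38.0, 101.1]
eef_rot: [3.085, 0.585, 0.001]
wrist_force: [0.6, -5.6, 1.1]
opening: 0.437
finger_force: 34.5
```

Request:
arm_command(targets=[[-1,[0,0,0],-0.13],[-1,[0,0,0],-0.13],[-1,[0,0,0],-0.13],[-1,[0,0,0],-0.13],[-1,[0,0,0],-0.13],[-1,[0,0,0],-0.13],[-1,[0,0,0],0]])

```text
time_s: 17.23
tcp_pos: [496.3, -35.4, 102.3]
eef_rot: [-3.073, 0.629, 0.005]
wrist_force: [-8.8, 0.5, 12.3]
opening: 0.408
finger_force: 77.3
```

Request:
arm_command(targets=[[0.2,[0,0,0],0],[0.2,[0,0,0],0],[0.2,[0,0,0],0],[0.2,[0,0,0],0.156],[0.2,[0,0,0],0.156],[0.2,[0,0,0],0.156],[0.2,[0,0,0],0.156],[0.2,[0,0,0],0.156],[-1,[0,0,0],0],[-1,[0,0,0],0],[-1,[0,0,0],0],[-1,[0,0,0],0]])

```text
time_s: 18.73
tcp_pos: [497.1, -37.9, 101.2]
eef_rot: [3.085, 0.585, 0.001]
wrist_force: [0.9, -6.3, 1.5]
opening: 0.44
finger_force: 34.6
```

```bash
python3 m.py
```

```text
wrist red 304 100.98 needle 220 94.5 gap 6.48
side red 1 100.61 needle 10 94.08 gap 6.54
top red 4 102.4 needle 19 96.55 gap 5.85
```

Request:
arm_command(targets=[[-1,[0,0,0],-0.13],[-1,[0,0,0],-0.13],[-1,[0,0,0],-0.13],[-1,[0,0,0],-0.13],[-1,[0,0,0],-0.13],[-1,[0,0,0],-0.13],[-1,[0,0,0],0]])

```text
time_s: 19.75
tcp_pos: [496.2, -35.4, 102.4]
eef_rot: [-3.073, 0.629, 0.005]
wrist_force: [-8.5, 0.2, 13.3]
opening: 0.404
finger_force: 77.6
```

Request:
arm_command(targets=[[0.2,[0,0,0],0],[0.2,[0,0,0],0],[0.2,[0,0,0],0],[0.2,[0,0,0],0.13],[0.2,[0,0,0],0.13],[0.2,[0,0,0],0.13],[0.2,[0,0,0],0.11],[-1,[0,0,0],0],[-1,[0,0,0],0],[-1,[0,0,0],0],[-1,[0,0,0],0]])

```text
time_s: 21.12
tcp_pos: [496.6, -37.4, 100.9]
eef_rot: [3.138, 0.149, -0.0]
wrist_force: [-1.1, 0.3, 1.7]
opening: 0.414
finger_force: 34.9
```

```bash
python3 m.py
```

```text
wrist red 259 101.07 needle 220 99.37 gap 1.7
side 0 10
top red 2 102.46 needle 24 101.12 gap 1.34
```

Request:
arm_command(targets=[[-1,[0,0,0],-0.1],[-1,[0,0,0],-0.1],[-1,[0,0,0],-0.05],[-1,[0,0,0],0],[0.2,[0,0,0],0],[0.2,[0,0,0],0],[0.2,[0,0,0],0],[0.2,[0,0,25],0],[0.2,[0,0,40],0],[0.2,[-20,60,20],0.1],[0.2,[-10,60,0],0.15],[0.2,[0,0,0],0]])

```text
time_s: 22.78
tcp_pos: [467.2, 82.2, 185.2]
eef_rot: [-3.137, -0.16, -0.002]
wrist_force: [0.5, -0.2, 0.1]
opening: 0.596
finger_force: 0.0
```

```bash
python3 m.py; sed -i 's/w3/w4/' k.py; python3 k.py; python3 -c "
import cv2
a=cv2.imread('pics/w4.png')[0:200,220:420];cv2.imwrite('pics/w4c.png',cv2.resize(a,None,fx=3,fy=3,interpolation=2))"
```

```text
wrist red 108 100.64 needle 82 100.49 gap 0.15
side 0 9
top 0 22
[467.99745977  78.45359467 184.46265579] 0.09439931565176059
plane [ 9.22073048e-04 -1.48705499e-03  5.12417328e+01] ((540.7113647460938, 105.46906280517578), (74.27864837646484, 101.1392822265625), 88.61849975585938)
plate z 20.27465758865674
knob_grip 0.82 [503.8 -33.1 122.5] [[480.1, -54.1, 99.1], [521.2, -20.0, 132.7]]
pointer 0.79 [611.5  85.8  48.2] [[592.2, 75.4, 29.6], [625.6, 95.9, 58.9]]
```

View pics/w4c.png

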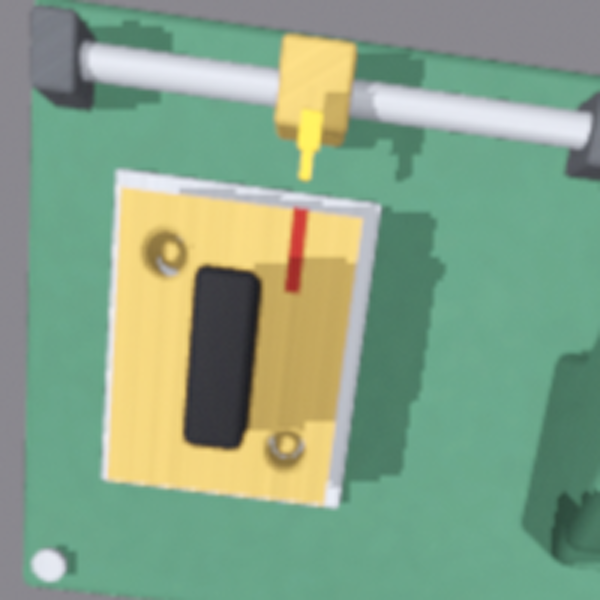

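The needle tip (305,180) lies on the extension of the red line (300,210), the measured gap is 0.15 mm, the die is seated and the gripper is clear. Handing in.

```bash
python3 -c "
from bench import job; print(job.job_done())"
```

```text
the job is handed in; nothing more can be done
None
```

I handed the job in at about 23 s of the 72 s allowed: the brass die is seated flat on both dowels with its red line on the rail side, and the knob brought the pointer tip to a measured 0.15 mm from the line's middle; the hand-in call returned no verdict.

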